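# Cap the coolant port with the cam-arm coupling

### The arm

A 6-joint arm with a two-finger parallel gripper is mounted at the origin on the work surface. World frame = base frame: x ahead of the robot, y to its left, z up, the work surface at z = 0. Lengths are in m, angles in degrees, forces in N, time in s.
With the tool pointing down it reaches from about 0.25 to 0.725 m from the base axis. Payload 4 kg.
Tool frame: the origin (TCP) lies midway between the tips of the shut fingers; the grasp point (between the pads) lies 19 mm behind it; z points along the fingers, y is the line along which they close (so a half turn about z gives the same grasp; the last joint's range is limited). The gripper opens to 85 mm and grips with 20 to 120 N. Pads are 22 mm wide; open, the fingers measure 114 mm over their backs; the gripper's body (76 mm by 85 mm) begins 54 mm behind the grasp point. The pads swing forward as they close: fully open they stand 13 mm farther back than shut.
Start: joints at [-74.599, 13.785, 0.286, 76.501, 0, 90], TCP at [0.133, -0.482, 0.231] pointing down, gripper open.
Joint ranges: [-155.79, 155.79], [-60.16, 107.12], [-62.33, 73.08], [-114, 123.19], [-81.49, 82.49], [-180, 180]. Speed limits (degrees/s): [159.86, 159.86, 180, 180, 180, 180].

### API

Orientations are given as a 3x3 rotation matrix whose columns are the frame's x, y, z axes.
In Python, from workcell import arm gives the robot as it stands.
- The arm moves only by the tool servo_tool, never from a script. Its argument "commands" is a list that holds one entry, the list of rows, each a list of 7 numbers: the opening, from 0 (shut) to 1 (fully open), then the shift along the tool's x, y, z in mm, then the turn, a rotation vector about the tool's x, y, z in rad. In form: [[[gripper, x, y, z, rx, ry, rz], ...]]. A call has 1 to 10 rows; each row shifts and turns the commanded pose from where the row before left it, along the tool's axes as they then stand; what a row does not reach is not made up. A row lasts 1/10 s, in which the tool goes at most 50 mm and 8.59 degrees, less where a joint would pass 70% of its speed; a pose out of reach is approached as far as the arm can. A call with a gripper value outside its range is refused whole. The fingers move at their own pace and stop on an object; "grip_force" is the grip in N (left out, the last holds). Time passes only in rows, so rows that do not move let the fingers close. It gives the time, the measured TCP pose, the force, the opening and the grip force at its end, in the units of the state.
- arm.observe(): the state, without advancing time (a new reading comes with each control period).
- arm.grab_frame(name): name is "scene" or "top"; returns a dict with "image" (480x640x3 uint8, blue, green, red), "camera_matrix" (3x3 intrinsics, pixels), "pose" (4x4, takes a point from camera to world coordinates). Camera axes: x right, y down, z forward; pixel columns grow to the right and rows downward; lengths in m; the calibration is good to about 2 mm. A picture is of the moment at which its call begins. There is no depth.
- arm.sign_off(): hands the job in; it is judged then, once.
The state is a dict: "time": time; "joint_pos": joint angles; "qvel": joint speeds; "joint_efforts": joint torques, N m; "position": TCP position; "tcp_rot": TCP orientation; "wrist_force": force on the tool from outside, world axes, zero at the start; "wrist_torque": the same for the moment, N m; "width": opening from 0.0 (shut) to 1.0 (fully open); "gripper_force": force on a finger pad.
Only numpy, scipy, OpenCV 4.12 (cv2) and the standard library are available. Lean on these libraries where they do the work, as an engineer would, in place of code of your own. Each camera call takes 0.05 s, during which the arm holds its last target. There are 200 camera calls.

### The job

Put the aluminium blanking cap on the grooved coolant adaptor on top of the grey power unit and press it fully home over its stiff seal with both cam arms still open; then swing the two cam arms fully down, one after the other. Feel your way: never load the adaptor with more than about 30 N, leave the other things on the bench where they are, and let go of everything at the end.

Things in the scene. Friction and masses are not known exactly. Their poses are not given: they have to be found in the camera images.
- unit: grey power unit, a flat fixed box 180 (x) x 200 (y) x 70 mm (z) with a light top; origin at the centre of its underside, z up. The grooved aluminium adaptor, a round spigot, stands upright on the centre of its top
- port (a point): foot of the adaptor, centre of the unit's top, 70 mm up. Adaptor: rim 53 mm across, 24 mm tall, its top 5 mm tapering to 45 mm as a lead-in; below it a groove 40 mm across and 19 mm high, then a body 53 mm across that the cap's skirt also slides over. Its long thread is screwed in more or less: its flat top is 87 to 105 mm above this point, differently each time and not measured
- seal_spot (a point): on the adaptor's axis, 96 mm above port (the middle of the possible heights of its flat top). A black rubber seal 32 mm across stands 21 mm out of that top; the cap pushes it down against about 9 N of drag (more than the cap's weight) and it stays where pushed. When flush, the cap's ceiling meets the rigid top: home
- cap: the loose blanking cap, 0.25 to 0.5 kg with its arms: an aluminium cup standing mouth down, 70 mm across, bore 56 mm (1.5 mm clear of the adaptor all round), 67 mm tall, ceiling 59 mm above the mouth, a red square post 24 x 24 x 42 mm on top. Origin: centre of the mouth; z up, arms on its +y and -y sides. Any yaw on the adaptor will do
- cap_grip (a point): centre of the cap's red square post, 88 mm above the mouth's plane, 21 mm above the cup's flat top; axes as the cap's: the post's faces look along x and y; grip it across x, clear of the arms
- cap_base (a point): centre of the cap's mouth, in the plane of its lower edge; home, it is 59 mm below the adaptor's flat top
- cam_a (a joint): cam arm on the cap's +y side, rad: 0 = open, pointing outwards and 20 degrees above level; 1.6 = shut at its stop, 72 degrees below level. Swings down in the cap's yz plane. Friction 0.1 N m (about 3 N pushed 42 mm from the pivot); stays where left. Its cam enters the groove in the last 0.4 rad and draws the cap down; if the cap is over 2 mm from home it strikes the rim and jams near 1.3 rad
- cam_b (a joint): cam arm on the cap's -y side, rad: 0 = open, pointing outwards and 20 degrees above level; 1.6 = shut at its stop, 72 degrees below level. Swings down in the cap's yz plane. Friction 0.1 N m (about 3 N pushed 42 mm from the pivot); stays where left. Its cam enters the groove in the last 0.4 rad and draws the cap down; if the cap is over 2 mm from home it strikes the rim and jams near 1.3 rad
- cam_a_pivot (a point): pivot of the +y arm, 38 mm from the cap's axis and 42 mm above its mouth; the arm is a flat bar 16 mm wide (cap x) and 6 mm thick, its middle plane through the pivot
- cam_b_pivot (a point): the same for the -y arm
- cam_a_tip (a point): outer end of the +y arm (orange near its end), 62 mm from the pivot
- cam_b_tip (a point): outer end of the -y arm, 62 mm from the pivot
- meter: bystander: yellow multimeter lying flat, 80 x 150 x 34 mm
- spare_adaptor: bystander: small brass fitting standing upright, 48 mm across, 50 mm tall (not the one to use)
- dust_cap: bystander: red plastic dust cap, 56 mm across, 34 mm tall (not the one to use)
- grease: bystander: jar with black lid, 60 mm across, 70 mm tall
- driver: bystander: screwdriver lying flat
- spanner: bystander: spanner lying flat
- tray: bystander: blue open parts tray, 120 x 170 x 35 mm
Not all that is in view belongs to the job. There is more than one size of the cap; the job needs the largest.

How it is judged (in metres and radians):
On the way, in this order (a step that is already met when the one before it is completed fails the run):
1. the cap is pressed down on the adaptor, both arms still open (horizontal distance between cap_base and unit below 0.004 m and z of cap_base in the frame of unit between 0.094 and 0.1185 m and angle between cap's own z axis and vertical below 0.06 rad and value of joint each of cam_a, cam_b below 0.6 rad), for 0.2 s.
2. one arm is fully down, the other not yet (((value of joint cam_a above 1.48 rad and value of joint cam_b below 0.8 rad) or (value of joint cam_b above 1.48 rad and value of joint cam_a below 0.8 rad))), for 0.2 s.
At the end, for the whole second after the job is handed in: the cap is upright (within 3.4 degrees) and at rest on the adaptor, within 4 mm of its axis, its mouth 94 to 118.5 mm above the unit's underside, and both cam arms are down (over 1.48 rad of 1.6), which they can be only with the cap home (horizontal distance between cap_base and unit below 0.004 m and z of cap_base in the frame of unit between 0.094 and 0.1185 m and angle between cap's own z axis and vertical below 0.06 rad and value of joint each of cam_a, cam_b above 1.48 rad and linear speed of cap below 0.02 m/s); the robot touches nothing.
It fails at once if the cap with its arms loads the adaptor or the unit with more than 35 N (contact force between cap and unit above 35 N).
It fails at once if a bystander is moved more than 30 mm (distance of any of meter, spare_adaptor, dust_cap, grease, driver, spanner, tray from where it was at the start of the episode above 0.03 m).
It also fails if it takes over 72 s, if anything falls off the work surface, if the arm or the gripper's body presses on something with over 40 N, if the wrist force passes 120 N, or if a joint passes its speed limit or range.

## Working session

There is one attempt and no reset: what is moved stays moved. The work goes in short steps, Python scripts to look and compute and a tool call to move; the robot and the scene stay as the last step left them, time stands still between calls to the robot, and variables do not carry over. Pictures are saved under pics/ and viewed, at most 10 in all, crops included, and the job is handed in when it is done.

Besides the shell and the picture viewer there is one more tool, called after "Emit:" as name(argument=value, ...), one argument or row to a line, values as JSON. servo_tool: Moves the arm, as the interface text tells. Its arguments: {"type":"object","properties":{"commands":{"type":"array","items":{"type":"array","items":{"type":"array","items":{"type":"number"}}}},"grip_force":{"type":"number"}},"required":["commands"]}

```bash
mkdir -p pics; cat > h.py <<'E'
import numpy as np, cv2
from workcell import arm
def grab(n):
    f=arm.grab_frame(n); return f["image"],np.array(f["camera_matrix"]),np.array(f["pose"])
def ray(K,T,u,v):
    d=T[:3,:3]@np.linalg.solve(K,[u,v,1.0]); return T[:3,3],d/np.linalg.norm(d)
def onplane(K,T,u,v,z):
    o,d=ray(K,T,u,v); return o+d*(z-o[2])/d[2]
def proj(K,T,p):
    q=T[:3,:3].T@(np.array(p)-T[:3,3]); q=K@q; return q[:2]/q[2]
def cross(r1,r2):
    (o1,d1),(o2,d2)=r1,r2
    A=np.stack([d1,-d2],1); s=np.linalg.lstsq(A,o2-o1,rcond=None)[0]
    a,b=o1+s[0]*d1,o2+s[1]*d2; return (a+b)/2,np.linalg.norm(a-b)
E
python3 - <<'E'
from h import *
for n in("scene","top"):
    im,K,T=grab(n); cv2.imwrite(f"pics/{n}0.png",im); np.savez(f"{n}.npz",K=K,T=T); print(n,K.tolist(),T.round(4).tolist())
s=arm.observe(); print(s)
E
```

```text
scene [[442.8414577492748, 0.0, 324.7686839228999], [0.0, 442.8414577492748, 237.07908199456574], [0.0, 0.0, 1.0]] [[-0.1348, 0.8389, -0.5274, 1.069], [0.9909, 0.1171, -0.067, 0.0677], [0.0055, -0.5316, -0.847, 0.9464], [0.0, 0.0, 0.0, 1.0]]
top [[455.96320368427456, 0.0, 319.5860141422634], [0.0, 455.96320368427456, 237.34467491094338], [0.0, 0.0, 1.0]] [[0.0065, -0.9975, 0.0703, 0.4603], [-0.9995, -0.0087, -0.0311, 0.0226], [0.0316, -0.0701, -0.997, 1.1677], [0.0, 0.0, 0.0, 1.0]]
{'time': 0.1, 'joint_pos': array([-7.45984670e+01,  1.38287537e+01,  2.23079845e-01,  7.64992936e+01,
       -1.78545616e-04,  8.99996061e+01]), 'qvel': array([ 0.01141904, -0.08050613,  0.11734824, -0.03149712, -0.03719419,
        0.05252055]), 'joint_efforts': array([-8.18522094e-04, -3.73137152e+01,  2.53009969e+01,  1.08405371e-02,
       -8.97433824e-05, -1.65251311e-06]), 'position': array([ 0.13264804, -0.48152891,  0.23050531]), 'tcp_rot': array([[ 9.64086472e-01,  2.65588094e-01, -4.89557530e-04],
       [ 2.65588545e-01, -9.64084855e-01,  1.76540817e-03],
       [-3.10361008e-06, -1.83202700e-03, -9.99998322e-01]]), 'wrist_force': array([-0.62431672, -0.27335583,  0.31412844]), 'wrist_torque': array([-0.00143703, -0.02191179, -0.07704934]), 'gripper_force': 0.0, 'width': 1.0018236479816194}
```

View pics/scene0.png

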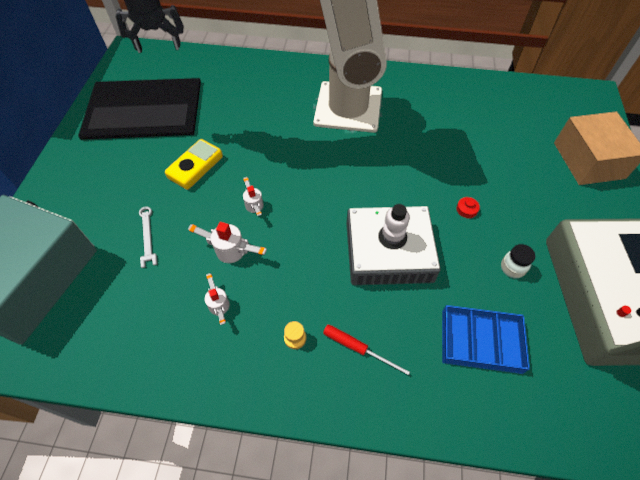

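View pics/top0.png

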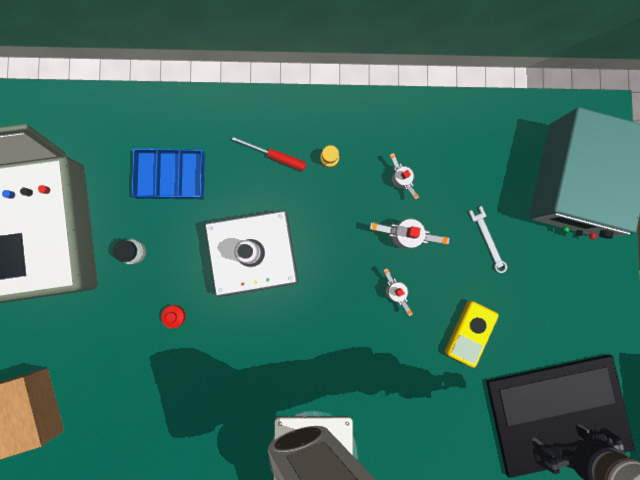

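The large cap is at top (411,234) / scene (228,240). The other candidates are two small caps at top (404,176) and (398,292), scene (253,198) and (217,300). The adaptor is at top (249,251) / scene (396,225). I'll measure them and make one close crop.

```bash
cat > m.py <<'E'
from h import *
V={n:(cv2.imread(f"pics/{n}0.png"),np.load(f"{n}.npz")["K"],np.load(f"{n}.npz")["T"]) for n in("top","scene")}
def blobs(im,box,lo,hi,mn=6):
    x0,y0,x1,y1=box; h=cv2.cvtColor(im[y0:y1,x0:x1],cv2.COLOR_BGR2HSV)
    m=cv2.inRange(h,np.array(lo),np.array(hi)); n,l,s,c=cv2.connectedComponentsWithStats(m)
    return [(tuple((c[i]+[x0,y0]).round(1)),int(s[i,4]),(s[i,:4]+[x0,y0,0,0]).tolist()) for i in range(1,n) if s[i,4]>=mn]
if __name__=="__main__":
    bx={"top":(360,205,460,260),"scene":(180,215,275,270)}; ub={"top":(195,200,305,305),"scene":(340,195,445,290)}
    for n,(im,K,T) in V.items():
        print(n,"orange",blobs(im,bx[n],(8,120,120),(22,255,255)),"red",blobs(im,bx[n],(0,150,80),(6,255,255)),"red2",blobs(im,bx[n],(172,150,80),(180,255,255)))
        x0,y0,x1,y1=ub[n]; h=cv2.cvtColor(im[y0:y1,x0:x1],cv2.COLOR_BGR2HSV)
        m=cv2.inRange(h,np.array((0,0,150)),np.array((180,60,255)))
        c=max(cv2.findContours(m,0,2)[0],key=cv2.contourArea); hull=cv2.convexHull(c)+[x0,y0]
        ap=cv2.approxPolyDP(hull.astype(np.int32),5,True)[:,0]; print("corners",ap.tolist(),[onplane(K,T,*p,.07)[:2].round(4).tolist() for p in ap])
        print("black",blobs(im,{"top":(230,230,275,275),"scene":(375,200,415,250)}[n],(0,0,0),(180,255,70)))
    a=V["top"][0][200:300,195:305]; b=V["scene"][0][195:290,340:445]
    c=V["top"][0][205:260,360:460]; d=V["scene"][0][210:265,180:280]
    r=lambda q,w,h:cv2.resize(q,(w,h),interpolation=cv2.INTER_CUBIC)
    cv2.imwrite("pics/crop.png",np.vstack([np.hstack([r(a,400,360),r(b,400,360)]),np.hstack([r(c,400,220),r(d,400,220)])]))
E
python3 m.py
```

```text
top orange [((np.float64(374.0), np.float64(226.3)), 30, [372, 223, 5, 8]), ((np.float64(444.6), np.float64(239.9)), 31, [442, 237, 6, 7])] red [((np.float64(413.4), np.float64(231.6)), 102, [407, 227, 13, 10])] red2 []
corners [[284, 212], [295, 281], [216, 294], [206, 224]] [[0.5984, 0.0749], [0.4324, 0.0466], [0.4006, 0.2338], [0.5675, 0.2614]]
black [((np.float64(241.8), np.float64(247.7)), 19, [239, 245, 8, 8]), ((np.float64(259.7), np.float64(255.7)), 28, [252, 244, 12, 21]), ((np.float64(249.4), np.float64(251.8)), 16, [246, 246, 6, 11])]
scene orange [((np.float64(192.3), np.float64(227.8)), 34, [189, 224, 7, 8]), ((np.float64(260.9), np.float64(250.1)), 32, [258, 247, 7, 8])] red [((np.float64(223.4), np.float64(230.3)), 181, [217, 222, 14, 18])] red2 []
corners [[427, 206], [438, 268], [354, 270], [350, 208]] [[0.3998, 0.2341], [0.5694, 0.2608], [0.6003, 0.0747], [0.4319, 0.048]]
black [((np.float64(398.6), np.float64(211.9)), 190, [392, 204, 15, 17]), ((np.float64(391.9), np.float64(241.8)), 212, [379, 230, 28, 19])]
```

View pics/crop.png

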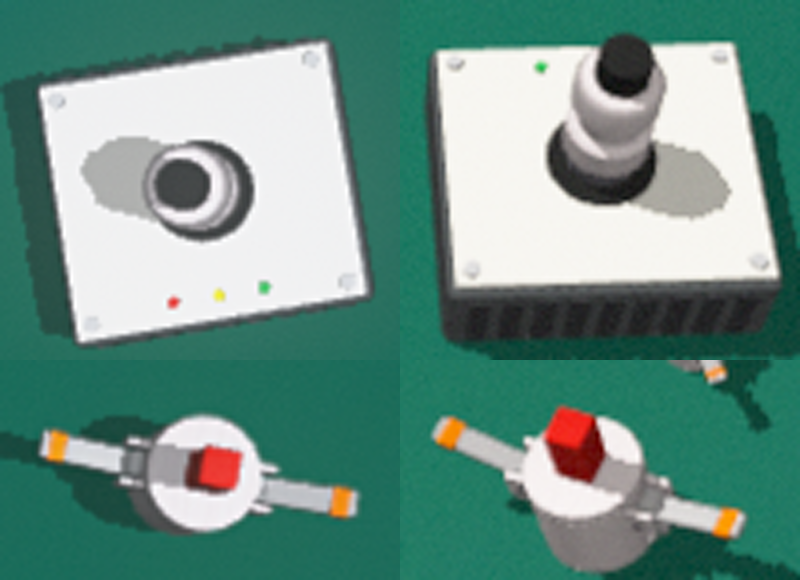

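```bash
python3 - <<'E'
from m import *
t,s=V["top"],V["scene"]
R=lambda v,p:ray(v[1],v[2],*p)
# matching: top left (374,226.3) y>0 ; scene right
A,ea=cross(R(t,(374.0,226.3)),R(s,(260.9,250.1))); B,eb=cross(R(t,(444.6,239.9)),R(s,(192.3,227.8)))
print("A",A.round(4),ea,"B",B.round(4),eb,"mid",((A+B)/2).round(4),"span",np.linalg.norm(A-B),"dir y-axis deg",np.degrees(np.arctan2(*(A-B)[1::-1])))
im,K,T=t
# cup outlines: top flat at 67mm, centre by white ellipse ; post top at z=.109
P,e=cross(R(t,(413.4,231.6)),R(s,(223.4,230.3))); print("red",P.round(4),e)
for n,bx in(("top",(360,205,460,260)),("scene",(180,215,275,270))):
    v=V[n];x0,y0,x1,y1=bx;h=cv2.cvtColor(v[0][y0:y1,x0:x1],cv2.COLOR_BGR2HSV)
    b=cv2.inRange(h,np.array((0,150,190)),np.array((6,255,255)));m=cv2.moments(b,True);c=(m["m10"]/m["m00"]+x0,m["m01"]/m["m00"]+y0)
    print(n,"bright red",c,m["m00"],onplane(v[1],v[2],*c,.109).round(4), "minAreaRect",cv2.minAreaRect(cv2.findNonZero(b)))
ax=np.array([.5000,.1543])
for z in(.178,.188,.196): print(z,proj(t[1],t[2],[*ax,z]).round(1),proj(s[1],s[2],[*ax,z]).round(1))
print(cross(R(t,(245.3,251.7)),R(s,(399.3,209.5))))
E
```

```text
A [ 0.5676 -0.1466  0.0506] 2.5383276402057025e-05 B [ 0.5349 -0.3195  0.0599] 0.00031515600800362004 mid [ 0.5513 -0.233   0.0552] span 0.17622276347470298 dir y-axis deg 79.26974534854311
red [ 0.5516 -0.2335  0.093 ] 0.0016494059737522666
top bright red (414.61538461538464, 231.44871794871796) 78.0 [ 0.5508 -0.2334  0.109 ] minAreaRect ((54.59615707397461, 26.519229888916016), (8.43299388885498, 9.021342277526855), 11.309932708740234)
scene bright red (221.74358974358975, 226.5) 78.0 [ 0.5519 -0.2333  0.109 ] minAreaRect ((41.852943420410156, 11.588235855102539), (9.701424598693848, 8.48874568939209), 14.03624439239502)
0.178 [244.3 250.6] [398.9 209.6]
0.188 [243.7 250.4] [399.6 206.8]
0.196 [243.2 250.2] [400.2 204.5]
(array([0.49770448, 0.15397735, 0.17501726]), np.float64(0.002814246728677559))
```

The crop shows the big cap's red post, its two orange-tipped open arms, and the adaptor with its black seal. Measured: cap at (0.551, -0.233) with its y axis at 79°, adaptor axis at (0.500, 0.154), and seal top at about z 0.178. The sizes agree with those given. Starting to move.

Emit:
servo_tool(
  commands=[
    [[1,42,-11.5,0,0,0,0],[1,42,-11.5,0,0,0,0],[1,42,-11.5,0,0,0,0],[1,42,-11.5,0,0,0,0],[1,42,-11.5,0,0,0,0],[1,42,-11.5,0,0,0,0],[1,42,-11.5,0,0,0,0],[1,42,-11.5,0,0,0,0],[1,42,-11.5,0,0,0,0],[1,42,-11.5,0,0,0,0]],
  ],
  grip_force=80,
)

```text
time: 1.1
position: [0.5083, -0.2583, 0.2308]
tcp_rot: [[0.964, 0.266, -0.001], [0.266, -0.964, 0.0], [-0.001, -0.001, -1.0]]
wrist_force: [0.1, -0.4, -0.7]
width: 1.001
gripper_force: 0.0
```

Emit:
servo_tool(
  commands=[
    [[1,0,0,0,0,0,-0.1395],[1,0,0,0,0,0,-0.1395],[1,0,0,0,0,0,-0.1395],[1,0,0,0,0,0,-0.1395],[1,0,0,0,0,0,-0.1395],[1,0,0,0,0,0,-0.1395],[1,0,0,0,0,0,-0.1395],[1,0,0,0,0,0,-0.1395],[1,0,0,0,0,0,0]],
  ],
)

```text
time: 2.0
position: [0.5069, -0.2595, 0.2307]
tcp_rot: [[0.185, 0.983, -0.001], [0.983, -0.185, 0.001], [0.0, -0.001, -1.0]]
wrist_force: [-1.3, -0.4, 0.1]
width: 0.998
gripper_force: 0.0
```

```bash
cat > go.py <<'E'
import sys; from h import *
from scipy.spatial.transform import Rotation as R
# go.py x y z toolx_yaw_deg [tilt_about_tool_y_deg]: shift in present tool axes (mm), then turn (rotvec)
s=arm.observe(); p=np.array(s["position"]); M=np.array(s["tcp_rot"])
x,y,z,a=map(float,sys.argv[1:5]); t=float(sys.argv[5]) if len(sys.argv)>5 else 0
D=R.from_euler("z",a,degrees=True)*R.from_euler("x",180,degrees=True)*R.from_euler("y",t,degrees=True)
print("t",s["time"],"pos",p.round(4),"F",s["wrist_force"].round(2),"w",round(s["width"],3),"gf",round(s["gripper_force"],1),"j",s["joint_pos"].round(1))
print("shift mm",(M.T@(np.array([x,y,z])-p)*1000).round(1),"turn",(R.from_matrix(M).inv()*D).as_rotvec().round(4))
E
python3 go.py .5513 -.233 .16 79.3
```

```text
t 2.0 pos [ 0.5069 -0.2595  0.2307] F [-1.28 -0.43  0.13] w 0.998 gf 0.0 j [-27.1  21.8  11.4  79.6  -0.   73.6]
shift mm [34.2 38.8 70.6] turn [-0.0012 -0.0003  0.0005]
```

Emit:
servo_tool(
  commands=[
    [[1,17.1,19.4,20,0,0,0],[1,17.1,19.4,20,0,0,0],[1,0,0,30,0,0,0],[1,0,0,30,0,0,0],[1,0,0,30,0,0,0],[1,0,0,26,0,0,0],[1,0,0,0,0,0,0]],
  ],
)

```text
time: 2.7
position: [0.5481, -0.2317, 0.0707]
tcp_rot: [[0.187, 0.982, -0.009], [0.982, -0.187, 0.004], [0.002, -0.009, -1.0]]
wrist_force: [-1.1, 0.6, -0.1]
width: 1.003
gripper_force: 0.0
```

Emit:
servo_tool(
  commands=[
    [[0.6,0,0,0,0,0,0],[0.4,0,0,0,0,0,0],[0.2,0,0,0,0,0,0],[0.2,0,0,0,0,0,0],[0.1,0,0,0,0,0,0],[0,0,0,0,0,0,0],[0,0,0,0,0,0,0],[0,0,0,0,0,0,0]],
  ],
  grip_force=90,
)

```text
time: 3.5
position: [0.5523, -0.2336, 0.0768]
tcp_rot: [[0.185, 0.983, 0.002], [0.983, -0.185, -0.001], [-0.001, 0.002, -1.0]]
wrist_force: [-0.8, 0.3, 5.6]
width: 0.271
gripper_force: 88.9
```

```bash
python3 go.py .5513 -.233 .22 79.3; python3 - <<'E'
from h import *
im,K,T=grab("scene"); a=cv2.resize(im[190:290,160:300],(784,560),interpolation=cv2.INTER_CUBIC); cv2.imwrite("pics/grip.png",a)
E
```

```text
t 3.5 pos [ 0.5523 -0.2336  0.0768] F [-0.83  0.33  5.61] w 0.271 gf 88.9 j [-22.9  30.8   1.8  60.9  -0.   77.7]
shift mm [   0.3   -0.8 -143.2] turn [0.0024 0.0006 0.0005]
```

View pics/grip.png

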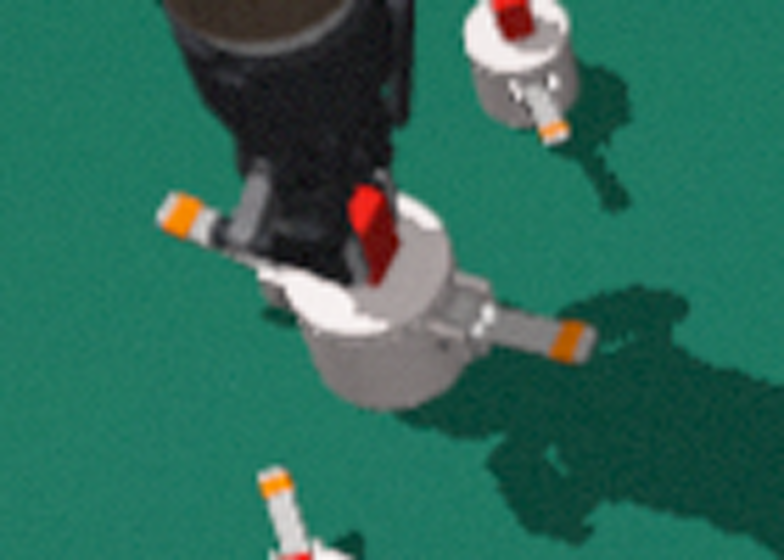

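The cap is gripped by its post (width 23 mm) and upright. Mouth offset is TCP z minus 0.077. Lifting it and carrying it over.

Emit:
servo_tool(
  commands=[
    [[0,0,0,-10,0,0,0],[0,0,0,-20,0,0,0],[0,0,0,-30,0,0,0],[0,0,0,-35,0,0,0],[0,0,0,-40,0,0,0],[0,0,0,-40,0,0,0],[0,0,0,-30,0,0,0],[0,0,0,-10,0,0,0],[0,0,0,0,0,0,0]],
  ],
)

```text
time: 4.45
position: [0.5521, -0.2334, 0.2914]
tcp_rot: [[0.185, 0.983, 0.002], [0.983, -0.185, -0.001], [-0.001, 0.002, -1.0]]
wrist_force: [0.1, -0.5, -3.3]
width: 0.269
gripper_force: 88.9
```

```bash
python3 go.py .5 .1543 .29 107
```

```text
t 4.45 pos [ 0.5521 -0.2334  0.2914] F [ 0.1  -0.49 -3.29] w 0.269 gf 88.9 j [-22.9  24.8  24.8  89.8  -0.   77.7]
shift mm [ 371.4 -122.9    0.9] turn [ 0.0022  0.0011 -0.4827]
```

Emit:
servo_tool(
  commands=[
    [[0,15,-5,0,0,0,0],[0,35,-11.6,0,0,0,0],[0,42,-13.9,0,0,0,0],[0,42,-13.9,0,0,0,0],[0,42,-13.9,0,0,0,0],[0,42,-13.9,0,0,0,0],[0,42,-13.9,0,0,0,0],[0,42,-13.9,0,0,0,0],[0,42,-13.9,0,0,0,0],[0,27,-9,0,0,0,0]],
  ],
)

```text
time: 5.45
position: [0.4967, 0.1572, 0.2875]
tcp_rot: [[0.182, 0.983, -0.006], [0.983, -0.182, -0.0], [-0.001, -0.005, -1.0]]
wrist_force: [0.3, -0.3, -3.1]
width: 0.268
gripper_force: 88.6
```

Emit:
servo_tool(
  commands=[
    [[0,0,0,0,0,0,-0.08],[0,0,0,0,0,0,-0.12],[0,0,0,0,0,0,-0.12],[0,0,0,0,0,0,-0.1],[0,0,0,0,0,0,-0.063],[0,0,0,0,0,0,0],[0,0,0,0,0,0,0]],
  ],
)

```text
time: 6.15
position: [0.4982, 0.1542, 0.2885]
tcp_rot: [[-0.292, 0.956, -0.004], [0.956, 0.292, -0.001], [0.0, -0.004, -1.0]]
wrist_force: [-0.6, -0.7, -3.7]
width: 0.267
gripper_force: 88.8
```

```bash
python3 go.py .5 .1543 .277 107; python3 - <<'E'
from h import *
a=[]
for n,c in(("top",(245,225)),("scene",(395,190))):
    im,K,T=grab(n); cv2.imwrite(f"pics/{n}1.png",im); x,y=c; a.append(cv2.resize(im[y-75:y+75,x-50:x+50],(400,600),interpolation=cv2.INTER_CUBIC))
cv2.imwrite("pics/over.png",np.hstack(a))
E
```

```text
t 6.15 pos [0.4982 0.1542 0.2885] F [-0.56 -0.66 -3.68] w 0.267 gf 88.8 j [17.2 15.5 11.1 85.7  0.  90.2]
shift mm [-0.5  1.8 11.5] turn [-0.0037 -0.0002 -0.0005]
```

View pics/over.png

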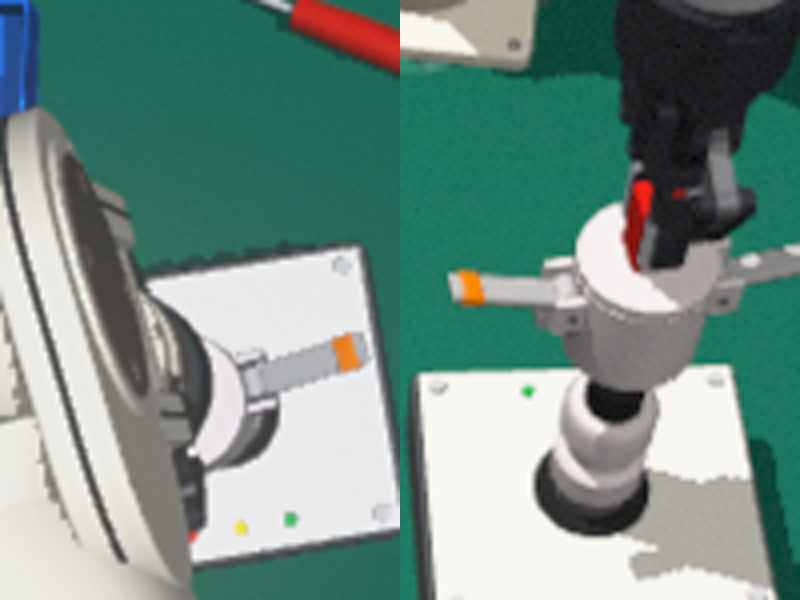

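The cap hangs upright over the seal. I'll check its lateral alignment from the cup-top ellipse and orange tips in the scene view.

```bash
python3 - <<'E'
from m import *
im=cv2.imread("pics/scene1.png"); _,K,T=V["scene"]
x0,y0,x1,y1=425-30-30,150,345+110,220
h=cv2.cvtColor(im,cv2.COLOR_BGR2HSV)
print("orange",blobs(im,(400,165,480,205),(8,120,120),(22,255,255)),blobs(im,(345,165,480,205),(8,120,120),(22,255,255)))
for z in(.2117,.2787): print(z,"c",proj(K,T,[.4982,.1542,z]).round(1), "left/right",proj(K,T,[.4982,.1542-.035,z]).round(1),proj(K,T,[.4982,.1542+.035,z]).round(1))
ctr=proj(K,T,[.4982,.1542,.2787])
for v in(176,180,184,188,192,196,200): print(v,[int(i) for i in h[v,380:436,1]])
E
```

```text
orange [((np.float64(449.3), np.float64(178.1)), 45, [446, 174, 8, 9])] [((np.float64(449.3), np.float64(178.1)), 45, [446, 174, 8, 9]), ((np.float64(362.5), np.float64(186.6)), 40, [360, 183, 6, 8])]
0.2117 c [401.3 199.3] left/right [384.4 197.5] [418.3 201.2]
0.2787 c [406.6 178.5] left/right [388.6 176.6] [424.7 180.5]
176 [185, 199, 192, 194, 190, 198, 188, 187, 174, 8, 6, 7, 6, 5, 6, 7, 6, 5, 5, 5, 18, 90, 234, 238, 183, 16, 5, 2, 11, 27, 32, 23, 9, 15, 36, 36, 47, 15, 15, 13, 15, 12, 11, 16, 14, 14, 13, 56, 155, 194, 188, 190, 196, 199, 191, 198]
180 [148, 18, 10, 2, 6, 6, 7, 10, 12, 15, 7, 6, 7, 6, 6, 6, 6, 6, 6, 5, 6, 15, 77, 221, 58, 13, 2, 11, 13, 9, 51, 44, 28, 28, 33, 20, 13, 12, 13, 15, 18, 13, 10, 15, 11, 4, 18, 4, 9, 2, 9, 5, 3, 5, 4, 3]
184 [12, 10, 10, 10, 7, 7, 5, 5, 8, 14, 16, 14, 7, 5, 6, 5, 7, 5, 6, 5, 6, 5, 6, 6, 6, 9, 13, 15, 13, 13, 15, 15, 12, 17, 13, 13, 15, 13, 14, 13, 14, 14, 14, 16, 11, 10, 8, 11, 12, 5, 9, 9, 8, 6, 6, 4]
188 [4, 5, 4, 4, 6, 6, 4, 6, 8, 10, 13, 15, 13, 16, 13, 9, 6, 6, 5, 6, 5, 5, 5, 5, 5, 5, 5, 6, 5, 5, 8, 10, 13, 15, 15, 15, 17, 13, 15, 16, 15, 13, 17, 16, 16, 16, 14, 12, 14, 12, 82, 184, 210, 193, 182, 189]
192 [8, 8, 5, 16, 15, 13, 14, 14, 14, 16, 12, 9, 16, 13, 13, 11, 15, 10, 15, 13, 16, 10, 18, 14, 14, 9, 10, 9, 8, 8, 9, 9, 9, 13, 13, 14, 14, 14, 15, 14, 14, 16, 14, 13, 4, 4, 15, 18, 19, 130, 198, 194, 196, 185, 200, 190]
196 [22, 36, 11, 13, 12, 18, 14, 15, 16, 10, 17, 17, 15, 16, 15, 12, 20, 10, 18, 14, 14, 14, 12, 14, 14, 10, 16, 12, 16, 17, 16, 16, 14, 16, 15, 17, 17, 16, 16, 20, 46, 159, 203, 205, 211, 194, 200, 200, 207, 201, 199, 194, 200, 196, 210, 196]
200 [196, 192, 196, 190, 202, 100, 8, 13, 16, 8, 13, 17, 17, 14, 12, 14, 12, 12, 12, 19, 12, 16, 16, 14, 18, 12, 14, 16, 17, 12, 14, 12, 18, 16, 16, 16, 14, 10, 15, 85, 179, 197, 201, 197, 205, 194, 192, 201, 206, 185, 187, 196, 185, 190, 188, 192]
```

Tips' midpoint (405.9,182.4) agrees with the adaptor axis to about 2 mm. Correcting 1.5 mm and descending.

Emit:
servo_tool(
  commands=[
    [[0,0,1.5,10,0,0,0],[0,0,0,10,0,0,0],[0,0,0,10,0,0,0],[0,0,0,4,0,0,0],[0,0,0,4,0,0,0],[0,0,0,4,0,0,0],[0,0,0,3,0,0,0],[0,0,0,0,0,0,0]],
  ],
)

```text
time: 7.05
position: [0.5007, 0.1545, 0.245]
tcp_rot: [[-0.293, 0.956, -0.0], [0.956, 0.293, -0.0], [0.0, -0.0, -1.0]]
wrist_force: [-0.4, 1.2, -2.8]
width: 0.268
gripper_force: 88.8
```

Emit:
servo_tool(
  commands=[
    [[0,0,0,2,0,0,0],[0,0,0,2,0,0,0],[0,0,0,2,0,0,0],[0,0,0,2,0,0,0],[0,0,0,0,0,0,0]],
  ],
)

```text
time: 7.55
position: [0.5007, 0.1545, 0.2369]
tcp_rot: [[-0.293, 0.956, -0.001], [0.956, 0.293, -0.0], [-0.0, -0.001, -1.0]]
wrist_force: [0.4, -0.4, -3.3]
width: 0.267
gripper_force: 88.8
```

Emit:
servo_tool(
  commands=[
    [[0,0,0,2,0,0,0],[0,0,0,2,0,0,0],[0,0,0,2,0,0,0],[0,0,0,0,0,0,0]],
  ],
)

```text
time: 7.95
position: [0.5007, 0.1545, 0.2309]
tcp_rot: [[-0.293, 0.956, -0.001], [0.956, 0.293, -0.0], [0.0, -0.001, -1.0]]
wrist_force: [-0.1, 0.4, -2.6]
width: 0.27
gripper_force: 88.8
```

Emit:
servo_tool(
  commands=[
    [[0,0,0,2,0,0,0],[0,0,0,2,0,0,0],[0,0,0,0,0,0,0]],
  ],
)

```text
time: 8.25
position: [0.5007, 0.1545, 0.2269]
tcp_rot: [[-0.293, 0.956, -0.001], [0.956, 0.293, -0.0], [0.0, -0.001, -1.0]]
wrist_force: [-0.0, -0.3, -3.4]
width: 0.27
gripper_force: 88.8
```

Emit:
servo_tool(
  commands=[
    [[0,0,0,2,0,0,0],[0,0,0,2,0,0,0],[0,0,0,2,0,0,0],[0,0,0,0,0,0,0]],
  ],
)

```text
time: 8.65
position: [0.5006, 0.1545, 0.2209]
tcp_rot: [[-0.293, 0.956, -0.001], [0.956, 0.293, -0.0], [0.0, -0.001, -1.0]]
wrist_force: [-0.8, -0.5, -3.0]
width: 0.266
gripper_force: 88.8
```

Mouth is below the rim with no side force, so it's on the adaptor. Next, finding the seal.

Emit:
servo_tool(
  commands=[
    [[0,0,0,2,0,0,0],[0,0,0,2,0,0,0],[0,0,0,2,0,0,0],[0,0,0,2,0,0,0],[0,0,0,2,0,0,0],[0,0,0,0,0,0,0]],
  ],
)

```text
time: 9.25
position: [0.5007, 0.1545, 0.2109]
tcp_rot: [[-0.293, 0.956, -0.001], [0.956, 0.293, -0.0], [-0.0, -0.001, -1.0]]
wrist_force: [-0.9, 0.1, -3.6]
width: 0.269
gripper_force: 88.8
```

Emit:
servo_tool(
  commands=[
    [[0,0,0,2,0,0,0],[0,0,0,2,0,0,0],[0,0,0,2,0,0,0],[0,0,0,0,0,0,0]],
  ],
)

```text
time: 9.65
position: [0.5006, 0.1545, 0.2049]
tcp_rot: [[-0.293, 0.956, -0.001], [0.956, 0.293, -0.0], [0.0, -0.001, -1.0]]
wrist_force: [-0.7, 0.5, -2.6]
width: 0.269
gripper_force: 88.8
```

Emit:
servo_tool(
  commands=[
    [[0,0,0,2,0,0,0],[0,0,0,2,0,0,0],[0,0,0,0,0,0,0]],
  ],
)

```text
time: 9.95
position: [0.5007, 0.1545, 0.201]
tcp_rot: [[-0.293, 0.956, -0.001], [0.956, 0.293, -0.0], [0.0, -0.001, -1.0]]
wrist_force: [-0.4, -0.1, -3.8]
width: 0.267
gripper_force: 88.8
```

Emit:
servo_tool(
  commands=[
    [[0,0,0,2,0,0,0],[0,0,0,2,0,0,0],[0,0,0,0,0,0,0]],
  ],
)

```text
time: 10.25
position: [0.501, 0.1546, 0.1974]
tcp_rot: [[-0.293, 0.956, 0.0], [0.956, 0.293, 0.0], [0.0, 0.001, -1.0]]
wrist_force: [0.7, 0.5, -1.8]
width: 0.269
gripper_force: 88.9
```

Emit:
servo_tool(
  commands=[
    [[0,0,0,2,0,0,0],[0,0,0,0,0,0,0]],
  ],
)

```text
time: 10.45
position: [0.5012, 0.1547, 0.1962]
tcp_rot: [[-0.293, 0.956, 0.001], [0.956, 0.293, 0.0], [0.0, 0.001, -1.0]]
wrist_force: [-1.2, 0.2, 4.4]
width: 0.267
gripper_force: 89.8
```

Emit:
servo_tool(
  commands=[
    [[0,0,0,2,0,0,0],[0,0,0,2,0,0,0],[0,0,0,0,0,0,0]],
  ],
)

```text
time: 10.75
position: [0.5011, 0.1546, 0.1922]
tcp_rot: [[-0.293, 0.956, 0.001], [0.956, 0.293, 0.0], [0.0, 0.001, -1.0]]
wrist_force: [-1.4, -0.9, 5.1]
width: 0.27
gripper_force: 89.9
```

Emit:
servo_tool(
  commands=[
    [[0,0,0,2,0,0,0],[0,0,0,2,0,0,0],[0,0,0,0,0,0,0]],
  ],
)

```text
time: 11.05
position: [0.5012, 0.1546, 0.188]
tcp_rot: [[-0.293, 0.956, 0.001], [0.956, 0.293, 0.0], [0.0, 0.001, -1.0]]
wrist_force: [-1.1, -0.7, 5.1]
width: 0.266
gripper_force: 89.9
```

Emit:
servo_tool(
  commands=[
    [[0,0,0,2,0,0,0],[0,0,0,2,0,0,0],[0,0,0,2,0,0,0],[0,0,0,2,0,0,0],[0,0,0,0,0,0,0]],
  ],
)

```text
time: 11.55
position: [0.5011, 0.1547, 0.1798]
tcp_rot: [[-0.293, 0.956, 0.001], [0.956, 0.293, 0.0], [0.0, 0.001, -1.0]]
wrist_force: [-1.8, -0.8, 4.3]
width: 0.271
gripper_force: 89.8
```

Emit:
servo_tool(
  commands=[
    [[0,0,0,1,0,0,0],[0,0,0,0,0,0,0]],
  ],
)

```text
time: 11.75
position: [0.5012, 0.1547, 0.1789]
tcp_rot: [[-0.293, 0.956, 0.001], [0.956, 0.293, 0.0], [0.0, 0.001, -1.0]]
wrist_force: [-1.7, -0.3, 4.5]
width: 0.267
gripper_force: 89.9
```

Emit:
servo_tool(
  commands=[
    [[0,0,0,1,0,0,0],[0,0,0,0,0,0,0]],
  ],
)

```text
time: 11.95
position: [0.5012, 0.1547, 0.1779]
tcp_rot: [[-0.293, 0.956, 0.001], [0.956, 0.293, 0.0], [0.0, 0.001, -1.0]]
wrist_force: [-1.9, 0.3, 5.2]
width: 0.267
gripper_force: 89.9
```

Emit:
servo_tool(
  commands=[
    [[0,0,0,0.7,0,0,0],[0,0,0,0,0,0,0]],
  ],
)

```text
time: 12.15
position: [0.5012, 0.1546, 0.1772]
tcp_rot: [[-0.293, 0.956, 0.001], [0.956, 0.293, 0.0], [-0.0, 0.001, -1.0]]
wrist_force: [-1.6, -0.5, 5.5]
width: 0.266
gripper_force: 89.9
```

Emit:
servo_tool(
  commands=[
    [[0,0,0,0.5,0,0,0],[0,0,0,0,0,0,0]],
  ],
)

```text
time: 12.35
position: [0.5011, 0.1547, 0.1767]
tcp_rot: [[-0.293, 0.956, 0.001], [0.956, 0.293, 0.0], [0.0, 0.001, -1.0]]
wrist_force: [-1.8, -0.4, 5.2]
width: 0.266
gripper_force: 89.9
```

Emit:
servo_tool(
  commands=[
    [[0,0,0,0.5,0,0,0],[0,0,0,0,0,0,0]],
  ],
)

```text
time: 12.55
position: [0.5012, 0.1547, 0.1767]
tcp_rot: [[-0.293, 0.956, 0.001], [0.956, 0.293, 0.0], [0.0, 0.001, -1.0]]
wrist_force: [-2.9, -0.3, 7.7]
width: 0.267
gripper_force: 90.3
```

Emit:
servo_tool(
  commands=[
    [[0,0,0,0.4,0,0,0],[0,0,0,0,0,0,0]],
  ],
)

```text
time: 12.75
position: [0.5012, 0.1547, 0.1766]
tcp_rot: [[-0.293, 0.956, 0.002], [0.956, 0.293, 0.001], [0.0, 0.002, -1.0]]
wrist_force: [-4.0, -0.7, 9.5]
width: 0.269
gripper_force: 90.5
```

TCP stopped at 0.1767 with force rising, so it's home (mouth at about 0.100). I'll press a little firmer, relax, let go and rise.

Emit:
servo_tool(
  commands=[
    [[0,0,0,0.8,0,0,0],[0,0,0,0,0,0,0],[0,0,0,0,0,0,0]],
  ],
)

```text
time: 13.05
position: [0.5012, 0.1547, 0.1766]
tcp_rot: [[-0.293, 0.956, 0.002], [0.956, 0.293, 0.001], [0.0, 0.003, -1.0]]
wrist_force: [-5.6, -1.0, 13.6]
width: 0.262
gripper_force: 91.3
```

Emit:
servo_tool(
  commands=[
    [[0,0,0,-1,0,0,0],[0,0,0,-1,0,0,0],[0,0,0,0,0,0,0],[0.5,0,0,0,0,0,0],[0.7,0,0,0,0,0,0],[0.7,0,0,0,0,0,0],[0.7,0,0,0,0,0,0]],
  ],
)

```text
time: 13.75
position: [0.5008, 0.1545, 0.176]
tcp_rot: [[-0.293, 0.956, -0.001], [0.956, 0.293, -0.0], [-0.0, -0.001, -1.0]]
wrist_force: [0.6, -0.0, -0.7]
width: 0.703
gripper_force: 0.0
```

Emit:
servo_tool(
  commands=[
    [[0.7,0,0,-10,0,0,0],[0.7,0,0,-20,0,0,0],[0.7,0,0,-30,0,0,0],[0.7,0,0,-30,0,0,0],[0,0,0,-30,0,0,0],[0,0,0,0,0,0,0],[0,0,0,0,0,0,0],[0,0,0,0,0,0,0]],
  ],
)

```text
time: 14.55
position: [0.5004, 0.1544, 0.2956]
tcp_rot: [[-0.293, 0.956, -0.002], [0.956, 0.293, -0.0], [0.0, -0.002, -1.0]]
wrist_force: [-0.5, -0.1, -0.5]
width: 0.017
gripper_force: 0.0
```

```bash
python3 go.py .5 .1543 .28 107; python3 - <<'E'
from m import *
ims=[];P={}
for n,c in(("top",(245,250)),("scene",(395,215))):
    im,K,T=grab(n); cv2.imwrite(f"pics/{n}2.png",im); x,y=c; ims.append(cv2.resize(im[y-60:y+60,x-70:x+70],(400,343),interpolation=cv2.INTER_CUBIC))
    P[n]=blobs(im,(x-70,y-60,x+70,y+60),(8,120,120),(22,255,255)); print(n,P[n])
cv2.imwrite("pics/home.png",np.hstack(ims))
E
```

```text
t 14.55 pos [0.5004 0.1544 0.2956] F [-0.48 -0.14 -0.5 ] w 0.017 gf 0.0 j [17.1 15.7 12.3 86.7  0.  90.1]
shift mm [ 0.  -0.4 15.6] turn [-0.0016 -0.      0.0003]
top [((np.float64(283.5), np.float64(239.7)), 33, [281, 236, 6, 8])]
scene [((np.float64(437.1), np.float64(211.9)), 35, [434, 208, 7, 8]), ((np.float64(358.6), np.float64(220.3)), 31, [356, 217, 6, 8])]
```

View pics/home.png

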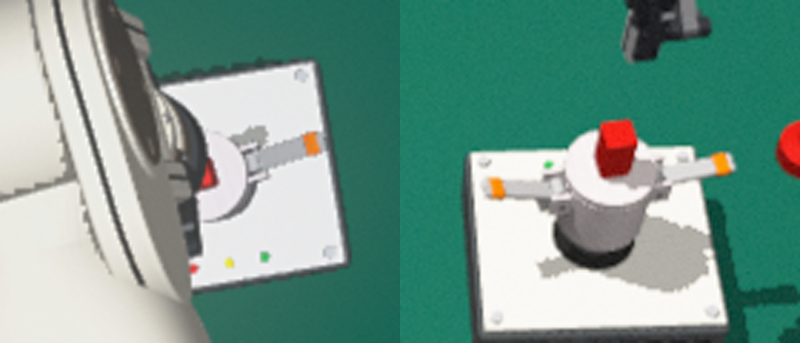

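The picture shows the cap seated upright on the adaptor, both arms open (orange tips at scene (359,220) and (437,212)) and the post free. Next, planning an arc push for each arm with a closed, outward-leaning gripper.

```bash
cat > arc.py <<'E'
import sys; from h import *
s=int(sys.argv[1]); b0,b1,n=map(float,sys.argv[2:5]); r=48; tl=np.radians(30)
ax=np.array([.5006,.1545]); X=np.array([-.292,.956])
def wp(b):
    b=np.radians(b); e=11*abs(np.sin(b-tl)); return np.array([38+r*np.cos(b)+np.sin(b)*(3+e),141.8-r*np.sin(b)+np.cos(b)*(3+e)])
B=np.linspace(b0,b1,int(n)+1); W=np.array([wp(b) for b in B])
print("start world",(ax+s*X*W[0,0]/1000).round(4),W[0].round(1),"end",(ax+s*X*W[-1,0]/1000).round(4),W[-1].round(1))
for b,d in zip(B[1:],np.diff(W,axis=0)): print(round(b,1),[round(s*(np.cos(tl)*d[0]-.5*d[1]),1),round(-.5*d[0]-np.cos(tl)*d[1],1)])
E
python3 arc.py 1 -32 80 16; python3 arc.py -1 -32 80 16
```

```text
start world [0.4796 0.2233] [ 72. 178.] end [0.4838 0.2096] [57.6 96.5]
-25.0 [np.float64(6.4), np.float64(2.1)]
-18.0 [np.float64(6.1), np.float64(3.1)]
-11.0 [np.float64(5.7), np.float64(3.9)]
-4.0 [np.float64(5.2), np.float64(4.8)]
3.0 [np.float64(4.5), np.float64(5.5)]
10.0 [np.float64(3.7), np.float64(6.1)]
17.0 [np.float64(2.7), np.float64(6.6)]
24.0 [np.float64(1.8), np.float64(7.0)]
31.0 [np.float64(0.7), np.float64(6.8)]
38.0 [np.float64(0.1), np.float64(4.5)]
45.0 [np.float64(-0.3), np.float64(4.6)]
52.0 [np.float64(-0.7), np.float64(4.6)]
59.0 [np.float64(-1.2), np.float64(4.6)]
66.0 [np.float64(-1.6), np.float64(4.6)]
73.0 [np.float64(-2.1), np.float64(4.5)]
80.0 [np.float64(-2.7), np.float64(4.4)]
start world [0.5216 0.0857] [ 72. 178.] end [0.5174 0.0994] [57.6 96.5]
-25.0 [np.float64(-6.4), np.float64(2.1)]
-18.0 [np.float64(-6.1), np.float64(3.1)]
-11.0 [np.float64(-5.7), np.float64(3.9)]
-4.0 [np.float64(-5.2), np.float64(4.8)]
3.0 [np.float64(-4.5), np.float64(5.5)]
10.0 [np.float64(-3.7), np.float64(6.1)]
17.0 [np.float64(-2.7), np.float64(6.6)]
24.0 [np.float64(-1.8), np.float64(7.0)]
31.0 [np.float64(-0.7), np.float64(6.8)]
38.0 [np.float64(-0.1), np.float64(4.5)]
45.0 [np.float64(0.3), np.float64(4.6)]
52.0 [np.float64(0.7), np.float64(4.6)]
59.0 [np.float64(1.2), np.float64(4.6)]
66.0 [np.float64(1.6), np.float64(4.6)]
73.0 [np.float64(2.1), np.float64(4.5)]
80.0 [np.float64(2.7), np.float64(4.4)]
```

Emit:
servo_tool(
  commands=[
    [[0,25,0,0,0,0,0],[0,30,0,0,0,0,0],[0,30,0,0,0,0,0],[0,0,0,0,0,-0.1309,0],[0,0,0,0,0,-0.1309,0],[0,0,0,0,0,-0.1309,0],[0,0,0,0,0,-0.1309,0],[0,0,0,0,0,0,0]],
  ],
)

```text
time: 15.45
position: [0.4742, 0.2381, 0.2924]
tcp_rot: [[-0.261, 0.955, 0.143], [0.824, 0.298, -0.482], [-0.503, -0.008, -0.864]]
wrist_force: [-0.7, -0.3, -1.4]
width: -0.0
gripper_force: 0.0
```

```bash
python3 go.py .4796 .2233 .178 107 -30
```

```text
t 15.45 pos [0.4742 0.2381 0.2924] F [-0.66 -0.28 -1.43] w -0.0 gf 0.0 j [ 41.7  25.4  19.4  97.9 -27.1 117.7]
shift mm [ 43.9   1.6 106.8] turn [-0.0041  0.0034  0.0087]
```

Emit:
servo_tool(
  commands=[
    [[0,9,0.4,22,0,0,0.004],[0,9,0.4,22,0,0,0.004],[0,9,0.4,22,0,0,0],[0,9,0.4,22,0,0,0],[0,8,0,19,0,0,0],[0,0,0,0,0,0,0]],
  ],
)

```text
time: 16.05
position: [0.4809, 0.2194, 0.179]
tcp_rot: [[-0.247, 0.959, 0.141], [0.83, 0.284, -0.48], [-0.5, -0.002, -0.866]]
wrist_force: [-0.7, -0.4, 1.1]
width: 0.003
gripper_force: 0.0
```

```bash
python3 go.py .4796 .2233 .178 107 -30
```

```text
t 16.05 pos [0.4809 0.2194 0.179 ] F [-0.66 -0.37  1.14] w 0.003 gf 0.0 j [ 39.8  27.4   5.6  81.1 -27.3 116.4]
shift mm [ 4.1 -0.1 -1.2] turn [-0.0059  0.0005 -0.0064]
```

Emit:
servo_tool(
  commands=[
    [[0,4,0,-1,0,0,0],[0,6.4,0,2.1,0,0,0],[0,3,0,1.5,0,0,0],[0,3,0,1.6,0,0,0],[0,2.9,0,1.9,0,0,0],[0,2.8,0,2,0,0,0]],
  ],
)

```text
time: 16.65
position: [0.478, 0.2365, 0.1636]
tcp_rot: [[-0.246, 0.958, 0.147], [0.83, 0.286, -0.478], [-0.5, 0.004, -0.866]]
wrist_force: [0.2, -0.6, 1.4]
width: -0.003
gripper_force: 0.0
```

Emit:
servo_tool(
  commands=[
    [[0,2.6,0,2.4,0,0,0],[0,2.6,0,2.4,0,0,0],[0,2.3,0,2.7,0,0,0],[0,2.2,0,2.8,0,0,0],[0,1.9,0,3,0,0,0],[0,1.8,0,3.1,0,0,0]],
  ],
)

```text
time: 17.25
position: [0.4772, 0.2392, 0.1427]
tcp_rot: [[-0.246, 0.958, 0.147], [0.83, 0.286, -0.478], [-0.5, 0.004, -0.866]]
wrist_force: [0.3, -1.4, 1.6]
width: 0.003
gripper_force: 0.8
```

```bash
python3 arc.py 1 -32 10 1|head -1; python3 go.py .4796 .2233 .178 107 -30; python3 - <<'E'
from h import *
a=[]
for n,c in(("top",(245,250)),("scene",(395,215))):
    im,K,T=grab(n); cv2.imwrite(f"pics/{n}3.png",im); x,y=c; a.append(cv2.resize(im[y-60:y+60,x-70:x+70],(400,343),interpolation=cv2.INTER_CUBIC))
cv2.imwrite("pics/push.png",np.hstack(a))
E
```

```text
start world [0.4796 0.2233] [ 72. 178.] end [0.4754 0.2371] [ 86.4 140.1]
t 17.25 pos [0.4772 0.2392 0.1427] F [ 0.29 -1.38  1.6 ] w 0.003 gf 0.8 j [ 41.6  30.    4.2  77.6 -27.1 118.3]
shift mm [-31.5  -2.2 -22.6] turn [ 0.0003  0.0004 -0.0079]
```

View pics/push.png

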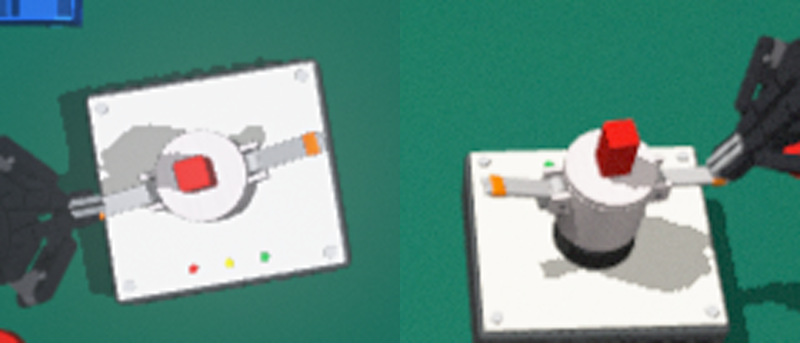

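The finger rests on the arm's orange end and the arm has swung to about level, with the cap still seated. Continuing the arc.

Emit:
servo_tool(
  commands=[
    [[0,1.4,-1,3.3,0,0,0],[0,1.3,-1,3.3,0,0,0],[0,0.9,0,3.5,0,0,0],[0,0.9,0,3.5,0,0,0],[0,0.4,0,3.4,0,0,0],[0,0.3,0,3.4,0,0,0],[0,0,0,2.3,0,0,0],[0,0,0,2.3,0,0,0]],
  ],
)

```text
time: 18.15
position: [0.4776, 0.2316, 0.1182]
tcp_rot: [[-0.246, 0.958, 0.146], [0.831, 0.286, -0.477], [-0.499, 0.004, -0.866]]
wrist_force: [-1.2, 3.1, 0.7]
width: -0.003
gripper_force: 1.2
```

Emit:
servo_tool(
  commands=[
    [[0,-0.2,0,2.3,0,0,0],[0,-0.2,0,2.3,0,0,0],[0,-0.4,0,2.3,0,0,0],[0,-0.4,0,2.3,0,0,0],[0,-0.6,0,2.3,0,0,0],[0,-0.6,0,2.3,0,0,0]],
  ],
)

```text
time: 18.75
position: [0.4802, 0.2225, 0.1075]
tcp_rot: [[-0.246, 0.958, 0.146], [0.831, 0.286, -0.478], [-0.5, 0.004, -0.866]]
wrist_force: [-0.2, 3.8, -0.3]
width: 0.0
gripper_force: 1.3
```

Emit:
servo_tool(
  commands=[
    [[0,-0.8,0,2.3,0,0,0],[0,-0.8,0,2.3,0,0,0],[0,-1,0,2.3,0,0,0],[0,0,0,0,0,0,0]],
  ],
)

```text
time: 19.15
position: [0.4818, 0.2165, 0.103]
tcp_rot: [[-0.246, 0.958, 0.146], [0.83, 0.286, -0.479], [-0.501, 0.004, -0.866]]
wrist_force: [0.3, 2.0, 0.2]
width: -0.001
gripper_force: 0.8
```

```bash
python3 arc.py 1 70 73 1|head -1; python3 go.py .4824 .2142 .100 107 -30; python3 - <<'E'
from h import *
a=[]
for n,c in(("top",(245,250)),("scene",(395,215))):
    im,K,T=grab(n); cv2.imwrite(f"pics/{n}4.png",im); x,y=c; a.append(cv2.resize(im[y-60:y+60,x-70:x+70],(400,343),interpolation=cv2.INTER_CUBIC))
cv2.imwrite("pics/push2.png",np.hstack(a))
E
```

```text
start world [0.4819 0.2156] [ 63.9 100.1] end [0.4825 0.2138] [62.1 99. ]
t 19.15 pos [0.4818 0.2165 0.103 ] F [0.3  1.98 0.17] w -0.001 gf 0.8 j [ 39.6  30.9  -0.9  70.7 -27.5 116.1]
shift mm [-0.6 -0.1  3.8] turn [-0.0004  0.0007 -0.0079]
```

View pics/push2.png

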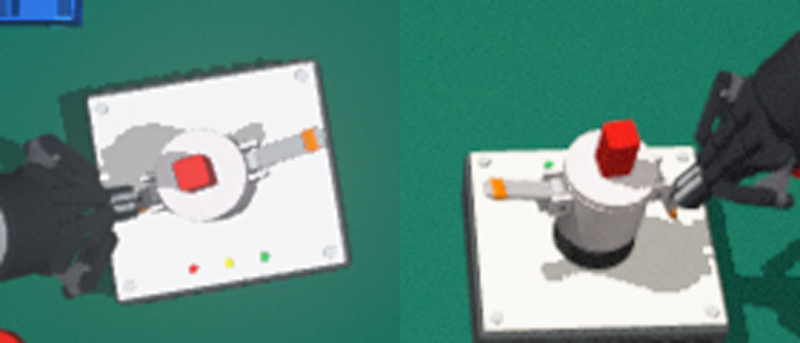

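The first arm is nearly down. I'll finish with small inward steps and watch the force.

Emit:
servo_tool(
  commands=[
    [[0,-1.2,0,1.4,0,0,0],[0,-1.2,0,1.4,0,0,0],[0,0,0,0,0,0,0]],
  ],
)

```text
time: 19.55
position: [0.4827, 0.2137, 0.1017]
tcp_rot: [[-0.246, 0.958, 0.146], [0.831, 0.286, -0.478], [-0.5, 0.004, -0.866]]
wrist_force: [-0.9, 3.1, -1.0]
width: -0.003
gripper_force: 1.1
```

Emit:
servo_tool(
  commands=[
    [[0,-0.7,0,0.8,0,0,0],[0,-0.7,0,0.8,0,0,0],[0,0,0,0,0,0,0]],
  ],
)

```text
time: 19.85
position: [0.4834, 0.2118, 0.1011]
tcp_rot: [[-0.246, 0.958, 0.146], [0.83, 0.286, -0.478], [-0.5, 0.004, -0.866]]
wrist_force: [-0.9, 3.1, -1.3]
width: -0.001
gripper_force: 1.2
```

Emit:
servo_tool(
  commands=[
    [[0,-0.7,0,0.8,0,0,0],[0,-0.7,0,0.8,0,0,0],[0,0,0,0,0,0,0]],
  ],
)

```text
time: 20.15
position: [0.4839, 0.2107, 0.1006]
tcp_rot: [[-0.246, 0.958, 0.146], [0.831, 0.286, -0.477], [-0.498, 0.004, -0.867]]
wrist_force: [-1.9, 4.6, 0.6]
width: 0.005
gripper_force: 2.8
```

Emit:
servo_tool(
  commands=[
    [[0,-0.5,0,0.6,0,0,0],[0,-0.5,0,0.6,0,0,0],[0,0,0,0,0,0,0]],
  ],
)

```text
time: 20.45
position: [0.4842, 0.2106, 0.1005]
tcp_rot: [[-0.247, 0.958, 0.147], [0.832, 0.287, -0.474], [-0.497, 0.005, -0.868]]
wrist_force: [-5.1, 8.6, 2.9]
width: 0.0
gripper_force: 5.1
```

Emit:
servo_tool(
  commands=[
    [[0,-0.5,0,0.6,0,0,0],[0,0,0,0,0,0,0],[0,0,0,0,0,0,0]],
  ],
)

```text
time: 20.75
position: [0.4843, 0.2105, 0.1004]
tcp_rot: [[-0.247, 0.958, 0.147], [0.833, 0.287, -0.473], [-0.496, 0.005, -0.868]]
wrist_force: [-6.1, 9.8, 5.1]
width: 0.002
gripper_force: 6.3
```

The arm is at its stop (about 12 N, no further travel). Backing off, rising, and going to the other side.

Emit:
servo_tool(
  commands=[
    [[0,3,0,-3,0,0,0],[0,5,0,-5,0,0,0],[0,5,0,-20,0,0,0],[0,0,0,-35,0,0,0],[0,0,0,-40,0,0,0],[0,-10,0,-40,0,0,0],[0,-20,0,-35,0,0,0],[0,-20,0,-30,0,0,0],[0,-10,0,-15,0,0,0],[0,0,0,0,0,0,0]],
  ],
)

```text
time: 21.75
position: [0.4646, 0.2755, 0.3195]
tcp_rot: [[-0.243, 0.958, 0.15], [0.832, 0.286, -0.476], [-0.499, 0.01, -0.867]]
wrist_force: [0.0, 0.1, 0.3]
width: -0.001
gripper_force: 0.0
```

Emit:
servo_tool(
  commands=[
    [[0,0,0,0,0,0.1309,0],[0,0,0,0,0,0.1309,0],[0,0,0,0,0,0.1309,0],[0,0,0,0,0,0.1309,0],[0,0,0,0,0,0.1309,0],[0,0,0,0,0,0.1309,0],[0,0,0,0,0,0.1309,0],[0,0,0,0,0,0.1309,0],[0,0,0,0,0,0,0]],
  ],
)

```text
time: 22.65
position: [0.4633, 0.2719, 0.3123]
tcp_rot: [[-0.241, 0.96, -0.144], [0.832, 0.28, 0.478], [0.5, -0.004, -0.866]]
wrist_force: [0.4, -0.4, 0.5]
width: 0.0
gripper_force: 0.0
```

```bash
python3 go.py .5216 .0857 .28 107 30; python3 - <<'E'
from m import *
for n,c in(("top",(245,250)),("scene",(395,215))):
    im,K,T=grab(n); cv2.imwrite(f"pics/{n}5.png",im); x,y=c; print(n,blobs(im,(x-70,y-60,x+70,y+60),(8,100,80),(22,255,255)))
E
```

```text
t 22.65 pos [0.4633 0.2719 0.3123] F [ 0.36 -0.39  0.51] w 0.0 gf 0.0 j [14.  16.   9.2 84.7 29.9 87.4]
shift mm [-185.1    3.9  -69.5] turn [ 0.0026  0.0005 -0.0131]
top [((np.float64(283.7), np.float64(238.7)), 35, [281, 235, 6, 8])]
scene [((np.float64(358.4), np.float64(221.3)), 35, [356, 218, 6, 8]), ((np.float64(417.0), np.float64(230.7)), 7, [416, 230, 3, 3])]
```

Emit:
servo_tool(
  commands=[
    [[0,-15,0,-6,0,0,-0.007],[0,-30,0.8,-11,0,0,-0.006],[0,-35,0.8,-13,0,0,0],[0,-35,0.8,-13,0,0,0],[0,-35,0.8,-13,0,0,0],[0,-35,0.7,-13,0,0,0],[0,0,0,0,0,0,0]],
  ],
)

```text
time: 23.45
position: [0.5262, 0.0882, 0.2818]
tcp_rot: [[-0.259, 0.956, -0.14], [0.828, 0.295, 0.478], [0.498, 0.008, -0.867]]
wrist_force: [0.7, 1.4, -0.6]
width: 0.001
gripper_force: 0.0
```

```bash
python3 go.py .5216 .0857 .178 107 30; python3 - <<'E'
from m import *
_,K,T=V["scene"]
for b in(55,65,72):
    for r in(54,57):
        c,s=np.cos(np.radians(b)),np.sin(np.radians(b)); u=.038+r/1e3*c+.003*s; print(b,r,proj(K,T,[.5006-.292*u,.1545+.956*u,.1418-r/1e3*s+.003*c]).round(1))
E
```

```text
t 23.45 pos [0.5262 0.0882 0.2818] F [ 0.71  1.42 -0.56] w 0.001 gf 0.0 j [-5.7 24.5 16.6 94.3 27.5 64.1]
shift mm [-52.6  -6.   89.5] turn [0.0056 0.0024 0.0059]
55 54 [424.2 225.8]
55 57 [424.7 226.3]
65 54 [420.4 227.5]
65 57 [420.7 228.1]
72 54 [417.7 228.5]
72 57 [417.8 229.1]
```

The first arm's tip at scene (417,231) agrees with fully shut. Now the second arm.

Emit:
servo_tool(
  commands=[
    [[0,-10.5,-1.2,18,0,0,0],[0,-10.5,-1.2,18,0,0,0],[0,-10.5,-1.2,18,0,0,0],[0,-10.5,-1.2,18,0,0,0],[0,-10.5,-1.2,17,0,0,0],[0,0,0,0,0,0,0]],
  ],
)

```text
time: 24.05
position: [0.5187, 0.0901, 0.178]
tcp_rot: [[-0.262, 0.954, -0.146], [0.825, 0.3, 0.479], [0.5, 0.005, -0.866]]
wrist_force: [-0.2, 0.3, -1.1]
width: 0.004
gripper_force: 0.0
```

```bash
python3 go.py .5216 .0857 .178 107 30
```

```text
t 24.05 pos [0.5187 0.0901 0.178 ] F [-0.16  0.3  -1.11] w 0.004 gf 0.0 j [-5.6 26.8  4.5 80.2 27.5 63.8]
shift mm [-4.3  1.5 -2.6] turn [ 0.0007 -0.0006  0.0092]
```

Emit:
servo_tool(
  commands=[
    [[0,-4,1.5,-2,0,0,0.009],[0,-6.4,0,1.8,0,0,0],[0,-3,0,1.5,0,0,0],[0,-3,0,1.6,0,0,0],[0,-2.9,0,1.9,0,0,0],[0,-2.8,0,2,0,0,0]],
  ],
)

```text
time: 24.65
position: [0.5269, 0.0736, 0.1633]
tcp_rot: [[-0.253, 0.957, -0.139], [0.828, 0.289, 0.481], [0.5, 0.006, -0.866]]
wrist_force: [0.1, 1.4, 1.9]
width: 0.003
gripper_force: 0.8
```

Emit:
servo_tool(
  commands=[
    [[0,-2.6,0,2.4,0,0,0],[0,-2.6,0,2.4,0,0,0],[0,-2.3,0,2.7,0,0,0],[0,-2.2,0,2.8,0,0,0],[0,-1.9,0,3,0,0,0],[0,-1.8,0,3.1,0,0,0]],
  ],
)

```text
time: 25.25
position: [0.5279, 0.0705, 0.1421]
tcp_rot: [[-0.253, 0.957, -0.14], [0.828, 0.289, 0.48], [0.5, 0.006, -0.866]]
wrist_force: [-0.3, 2.7, 1.8]
width: -0.0
gripper_force: 0.8
```

```bash
python3 arc.py -1 -32 10 1|head -1; python3 go.py .5258 .0719 .140 107 30
```

```text
start world [0.5216 0.0857] [ 72. 178.] end [0.5258 0.0719] [ 86.4 140.1]
t 25.25 pos [0.5279 0.0705 0.1421] F [-0.26  2.75  1.83] w -0.0 gf 0.8 j [-7.5 29.6  3.3 76.8 27.2 62.4]
shift mm [ 0.6 -1.6  2.8] turn [ 0.0068 -0.0001  0.0003]
```

Emit:
servo_tool(
  commands=[
    [[0,-1.2,-0.8,3.5,0,0,0],[0,-1.2,-0.8,3.5,0,0,0],[0,-0.9,0,3.5,0,0,0],[0,-0.9,0,3.5,0,0,0],[0,-0.4,0,3.4,0,0,0],[0,-0.3,0,3.4,0,0,0],[0,0,0,2.3,0,0,0],[0,0,0,2.3,0,0,0]],
  ],
)

```text
time: 26.05
position: [0.5241, 0.0778, 0.1176]
tcp_rot: [[-0.253, 0.957, -0.14], [0.829, 0.289, 0.479], [0.499, 0.006, -0.866]]
wrist_force: [1.4, -2.1, 0.5]
width: -0.002
gripper_force: 1.3
```

Emit:
servo_tool(
  commands=[
    [[0,0.2,0,2.3,0,0,0],[0,0.2,0,2.3,0,0,0],[0,0.4,0,2.3,0,0,0],[0,0.4,0,2.3,0,0,0],[0,0.6,0,2.3,0,0,0],[0,0.6,0,2.3,0,0,0]],
  ],
)

```text
time: 26.65
position: [0.5213, 0.0869, 0.107]
tcp_rot: [[-0.253, 0.957, -0.14], [0.828, 0.289, 0.48], [0.5, 0.006, -0.866]]
wrist_force: [0.4, -3.0, 0.5]
width: -0.004
gripper_force: 1.3
```

Emit:
servo_tool(
  commands=[
    [[0,0.8,0,2.3,0,0,0],[0,0.8,0,2.3,0,0,0],[0,1,0,2.1,0,0,0],[0,0,0,0,0,0,0]],
  ],
)

```text
time: 27.05
position: [0.5195, 0.0927, 0.1027]
tcp_rot: [[-0.254, 0.957, -0.14], [0.828, 0.29, 0.481], [0.501, 0.006, -0.866]]
wrist_force: [1.0, -1.1, 0.9]
width: -0.001
gripper_force: 0.6
```

Emit:
servo_tool(
  commands=[
    [[0,1.2,0,1.4,0,0,0],[0,1.2,0,1.4,0,0,0],[0,0,0,0,0,0,0]],
  ],
)

```text
time: 27.35
position: [0.5187, 0.0956, 0.1013]
tcp_rot: [[-0.254, 0.957, -0.14], [0.828, 0.29, 0.48], [0.5, 0.006, -0.866]]
wrist_force: [0.2, -1.9, 0.2]
width: -0.001
gripper_force: 0.9
```

Emit:
servo_tool(
  commands=[
    [[0,0.7,0,0.8,0,0,0],[0,0.7,0,0.8,0,0,0],[0,0,0,0,0,0,0]],
  ],
)

```text
time: 27.65
position: [0.5185, 0.0969, 0.1007]
tcp_rot: [[-0.254, 0.957, -0.139], [0.829, 0.289, 0.479], [0.499, 0.006, -0.867]]
wrist_force: [1.0, -4.5, 0.2]
width: -0.001
gripper_force: 2.2
```

Emit:
servo_tool(
  commands=[
    [[0,0.7,0,0.8,0,0,0],[0,0,0,0,0,0,0]],
  ],
)

```text
time: 27.85
position: [0.5185, 0.0973, 0.1005]
tcp_rot: [[-0.254, 0.957, -0.138], [0.829, 0.289, 0.478], [0.498, 0.006, -0.867]]
wrist_force: [-0.8, -6.1, 2.3]
width: -0.001
gripper_force: 3.5
```

Emit:
servo_tool(
  commands=[
    [[0,0.7,0,0.8,0,0,0],[0,0,0,0,0,0,0],[0,0,0,0,0,0,0]],
  ],
)

```text
time: 28.15
position: [0.5186, 0.0975, 0.1004]
tcp_rot: [[-0.254, 0.958, -0.138], [0.83, 0.288, 0.477], [0.497, 0.007, -0.868]]
wrist_force: [1.3, -9.4, 2.0]
width: 0.002
gripper_force: 4.8
```

Stopped at about 10 N, so the second arm is down. Backing off and taking a final look.

Emit:
servo_tool(
  commands=[
    [[0,-3,0,-3,0,0,0],[0,-5,0,-5,0,0,0],[0,-5,0,-20,0,0,0],[0,0,0,-35,0,0,0],[0,0,0,-40,0,0,0],[0,0,0,-40,0,0,0],[0,0,0,-40,0,0,0],[0,0,0,-20,0,0,0],[0,0,0,0,0,0,0]],
  ],
)

```text
time: 29.05
position: [0.5511, -0.01, 0.272]
tcp_rot: [[-0.255, 0.958, -0.134], [0.829, 0.287, 0.48], [0.498, 0.011, -0.867]]
wrist_force: [-0.0, 0.1, 0.6]
width: 0.002
gripper_force: 0.0
```

```bash
python3 - <<'E'
from m import *
a=[]
for n,c in(("top",(245,250)),("scene",(395,215))):
    im,K,T=grab(n); x,y=c; print(n,blobs(im,(x-70,y-60,x+70,y+60),(8,100,80),(22,255,255),3)); a.append(cv2.resize(im[y-60:y+60,x-70:x+70],(400,343),interpolation=cv2.INTER_CUBIC))
    for s in(1,-1):
      for b in(62,72):
        c,d=np.cos(np.radians(b)),np.sin(np.radians(b)); u=s*(.038+.056*c+.003*d); print(s,b,proj(K,T,[.5006-.292*u,.1545+.956*u,.1418-.056*d+.003*c]).round(1))
cv2.imwrite("pics/final.png",np.hstack(a))
E
```

```text
top [((np.float64(272.2), np.float64(244.6)), 12, [271, 242, 3, 7])]
1 62 [221.4 260. ]
1 72 [225.3 258.9]
-1 62 [276.5 243.7]
-1 72 [273.  244.9]
scene [((np.float64(417.1), np.float64(230.5)), 8, [416, 229, 3, 4]), ((np.float64(369.9), np.float64(236.3)), 21, [368, 232, 5, 8])]
1 62 [421.8 227.4]
1 72 [417.8 228.9]
-1 62 [365.1 235.1]
-1 72 [368.7 235.6]
```

View pics/final.png

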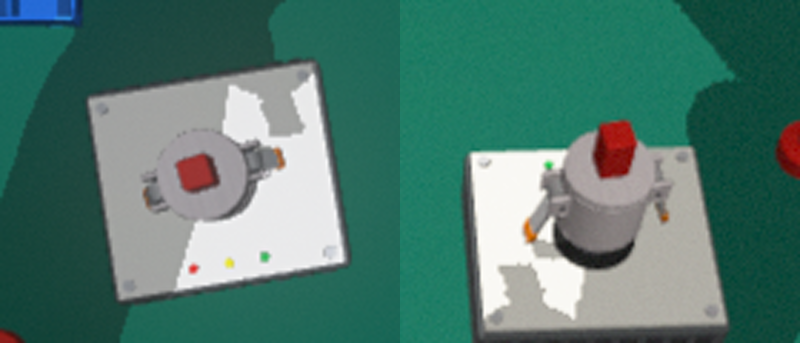

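Both arms are down: the tips at scene (417,230.5) and (370,236) match the 72° prediction. The cap is upright and the gripper is clear.

```bash
python3 -c "
from workcell import arm
print(arm.sign_off())"
```

```text
the job is handed in; nothing more can be done
None
```

I pressed the cap fully home on the adaptor and swung both cam arms down to their stops, one after the other. Pushing force stayed under about 17 N, everything is let go, and I handed the job in at about 29 s; no verdict was returned.

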